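# Hang the parts bin on the louvered panel, tight against its neighbour

### The arm

A 7-joint arm with a two-finger parallel gripper is mounted at the origin on the work surface. World frame = base frame: x ahead of the robot, y to its left, z up, the work surface at z = 0. Lengths are in m, angles in rad, forces in N, time in s.
With the tool pointing down it reaches from about 0.35 to 0.9 m from the base axis. Payload 8.1 kg.
Tool frame: the origin (TCP) lies midway between the tips of the shut fingers; the grasp point (between the pads) lies 19 mm behind it; z points along the fingers, y is the line along which they close (so a half turn about z gives the same grasp; the last joint's range is limited). The gripper opens to 92 mm and grips with 3 to 60 N. Pads are 19 mm wide; open, the fingers measure 130 mm over their backs; the gripper's body (75 mm by 190 mm) begins 47 mm behind the grasp point.
Start: joints at [1.113, 0.434, 0.025, 1.573, -0.012, 1.134, -0.075], TCP at [0.217, -0.586, 0.227] pointing down, gripper open.
Joint ranges: [-2.62, 2.62], [-0.44, 2.09], [-1.27, 1.32], [0.08, 2.57], [-1.32, 4.46], [0.12, 2], [-2.74, 2.74]. Speed limits (rad/s): [2.22, 2.22, 3.01, 3.01, 3.14, 3.14, 3.14].

### API

Orientations are given as a rotation vector (axis times angle).
In Python, from cell import readout, get_image, calibration, ticket gives the robot as it stands. The module is installed in compiled form; this text tells all that it offers.
- The arm moves only by the tool move_arm, never from a script. Its argument "series" is a list of rows, each a list of 6 numbers: the shift along the world's x, y, z as a fraction of full scale, then the turn, a rotation vector about the world's x, y, z as a fraction of full scale. A call has 1 to 5 rows; each row is the pose to reach, as a shift and turn from the pose commanded when the call began; what a row does not reach only later rows make up. Full scale, the value 1, is 0.75 m for a shift and 60 degrees for a turn. A row lasts 1/10 s, in which the tool goes at most 50 mm and 8.59 degrees, less where a joint would pass 70% of its speed; a pose out of reach is approached as far as the arm can. A call with a number of a shift or a turn outside -1 to 1 is refused whole. A call with a gripper value outside its range is refused whole. "claw" is the opening, from -1 (shut) to 1 (fully open), so that 0 is half open, set as the call begins (left out, the last holds). The fingers move at their own pace and stop on an object; "squeeze" is the grip in N (left out, the last holds). Time passes only in rows, so rows that repeat a pose let the fingers close. It gives the time, the measured TCP pose, the force, the opening and the grip force at its end, in the units of the state.
- readout.observe(): the state, without advancing time (a new reading comes with each control period).
- get_image(name): name is "scene" or "top" or "wrist"; returns (picture, depth): 480x640x3 uint8, red, green, blue; 480x640 float32, m along the optical axis (not along the pixel's ray), 0 where there is no reading.
- calibration(name): a dict with "fx", "fy", "cx", "cy" (pixels), "view" (4x4, takes a point from world to camera coordinates); the wrist camera has in their place "mount" (4x4, takes a point from camera to tool coordinates, whose origin is the TCP and whose axes are the flange's). Camera axes: x right, y down, z forward; pixel columns grow to the right and rows downward; lengths in m; the calibration is good to about 2 mm. The wrist camera is an equidistant fisheye: a pixel r from the principal point sees the ray r / f radians off the axis. A picture is of the moment at which its call begins: read the wrist's pose just before it. calibration takes no time and is no camera call.
- ticket.sign_off(): hands the job in; it is judged then, once.
The state is a dict: "clock": time; "joints": joint angles; "dq": joint speeds; "joint_efforts": joint torques, N m; "position": TCP position; "ee_rot": TCP orientation; "force": force on the tool from outside, world axes, zero at the start; "ft_torque": the same for the moment, N m; "width": opening from 0.0 (shut) to 1.0 (fully open); "gripper_force": force on a finger pad.
Only numpy, scipy, OpenCV 4.12 (cv2) and the standard library are available. Lean on these libraries where they do the work, as an engineer would, in place of code of your own. Each camera call takes 0.05 s, during which the arm holds its last target. There are 200 camera calls.

### The job

Hang the loose parts bin on the top strip of the louvered panel, with its rear lip hooked over the strip, and close the gap so that its side sits flush against the bin that is already hanging there, on either side of it. Leave the tape roll, the glue bottle and the sanding block where they are.

Things in the scene. Friction and masses are not known exactly. Their poses are not given: they have to be found in the camera images.
- bin: Loose open blue plastic parts bin on the bench, 0.15 to 0.31 kg, dowels fixed inside. 60 mm wide (y), 110 deep (x -55 to +55), 70 high, walls 3. Origin: centre of underside; z up; -x is its low scooped front (32 high), +x its back. Flat outer sides at y = +-30, full height for x = -20 to 55. It hangs with its x along the panel's x.
- bin_lip (a point): Middle of the lip's lower edge, in the bin's frame x 68.5, y 0, z 53 mm. Behind the bin's back wall (outer face x 55) a flange at the rim reaches back to x 70, underside at z 67; from its end the lip, 3 mm thick, 56 wide, hangs down, leaving a 12 mm slot (x 55 to 67) that goes over the strip until the flange rests on it.
- bin_slot (a point): Roof of that slot: middle of the flange's underside, in the bin's frame x 61, y 0, z 67 mm; it goes onto the strip's top edge (3 mm play either way). Let go, the hung bin droops nose-down about 0.1 rad, its lower back edge resting on the next strip. It slides along the strip under 2 to 10 N; pushed far from its back it skews up to 0.1 rad until it meets the neighbour.
- panel: Fixed upright grey steel louvered panel, 440 mm wide (y), 196 high, front (-x) to the robot. Four level strips (louvers) along y, 420 long, 6 thick, top edge rounded, stand 16 mm off the sheet's front, open at the top, closed 24 mm down; tops 190, 145, 100, 55 above the bench. Origin: on the bench under the strips' middle; x = 0 is their mid plane.
- rail_mid (a point): Middle of the top edge of the top strip, 190 mm above the bench; axes as the panel's.
- neighbour: Identical bin already on the top strip, screwed on, it cannot move; same droop. Frame level, axes as the panel's; origin: centre of underside, 64 mm before the strip's mid plane, 123 above the bench. Sides at y = +-30 mm: a bin flush against it has its origin 60 mm to one side. It hangs up to 100 mm from the panel's middle; the side towards the middle always has room.
- tape: Bystander: roll of tape lying flat, 100 mm across, 36 mm high; origin: centre of its underside.
- glue: Bystander: standing white glue bottle with an orange cap, 54 mm across, 170 mm high; origin: centre of its underside.
- sander: Bystander: cork sanding block with a wooden grip, 110 x 60 mm, 42 mm high; origin: centre of its underside.
There are look-alikes about, which are no part of the job. Leave any green or pink look-alike of the bin alone.

How it is judged:
By the outcome, as a careful person would: the job done as asked, in the order asked, and still so for the second after the job is handed in, with the robot touching nothing.
It also fails if it takes over 54 s, if anything falls off the work surface, if the arm or the gripper's body presses on something with over 40 N, if the wrist force passes 120 N, or if a joint passes its speed limit or range.

## Working session

There is one attempt and no reset: what is moved stays moved. The work goes in short steps, Python scripts to look and compute and a tool call to move; the robot and the scene stay as the last step left them, time stands still between calls to the robot, and variables do not carry over. Pictures are saved under pics/ and viewed, at most 12 in all, crops included, and the job is handed in when it is done.

Besides the shell and the picture viewer there is one more tool, called after "Emit:" as name(argument=value, ...), one argument or row to a line, values as JSON. move_arm: Moves the arm, as the interface text tells. Shift numbers are shares of 0.75 m and turn numbers shares of 60 degrees, none past 1 either way. Its arguments: {"type":"object","properties":{"series":{"type":"array"},"claw":{"type":"number"},"squeeze":{"type":"number"}},"required":["series"]}

```bash
mkdir -p pics; cat > h.py <<'E'
import numpy as np, cv2
from cell import readout,get_image,calibration,ticket
def save(n,name):
    im,d=get_image(n); cv2.imwrite(f'pics/{name}.png',im[:,:,::-1]); np.save(f'pics/{name}.npy',d); return im,d
def world(n,d,u,v):
    c=calibration(n); u=np.asarray(u);v=np.asarray(v); z=d[v,u]
    p=np.stack([(u-c['cx'])/c['fx']*z,(v-c['cy'])/c['fy']*z,z,np.ones_like(z)],-1)
    return (p@np.linalg.inv(np.array(c['view'])).T)[...,:3]
E
python3 - <<'E'
from h import *
save('scene','s1');save('top','t1')
s=readout.observe();print(s['clock'],s['position'],s['ee_rot'],s['width'])
for n in('scene','top'):
    c=calibration(n);print(n,c['fx'],np.linalg.inv(np.array(c['view'])).round(3))
E
```

```text
0.1 [ 0.21690947 -0.5856455   0.22603927] [-3.09095535e+00 -5.54042022e-01  5.58124854e-04] 1.000023014046943
scene 581.9533969088513 [[-0.87   0.39  -0.302  0.83 ]
 [ 0.494  0.683 -0.538  0.657]
 [-0.004 -0.617 -0.787  1.076]
 [ 0.     0.     0.     1.   ]]
top 553.0919995101556 [[-6.000e-03 -9.850e-01  1.720e-01  2.300e-01]
 [-1.000e+00  6.000e-03  1.000e-03 -1.100e-02]
 [-2.000e-03 -1.720e-01 -9.850e-01  1.534e+00]
 [ 0.000e+00  0.000e+00  0.000e+00  1.000e+00]]
```

View pics/s1.png

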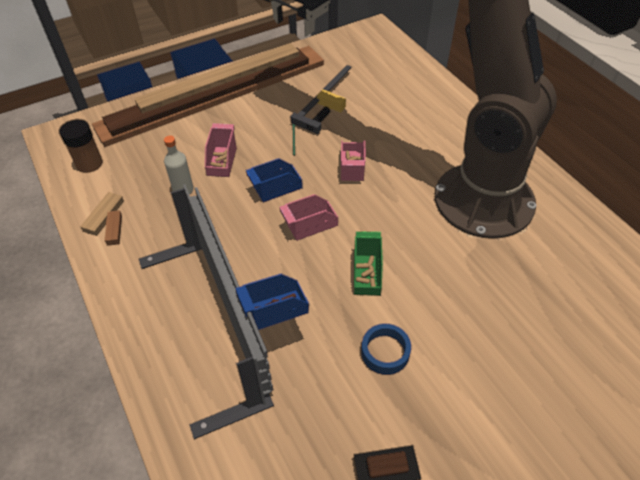

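View pics/t1.png

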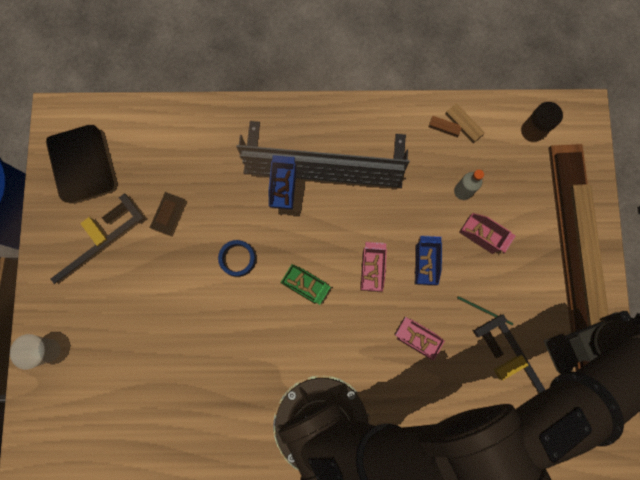

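The two blue bins in the top view are the loose one on the bench at (428,260) and the neighbour on the strip at (283,182). The look-alikes are green (306,284) and pink (373,267), (487,233) and (419,337). My choice is (428,260), and I'll check it in one close crop.

```bash
cat > m.py <<'E'
from h import *
im=cv2.imread('pics/t1.png');d=np.load('pics/t1.npy')
a=cv2.resize(im[225:295,390:470],None,fx=5,fy=5,interpolation=cv2.INTER_CUBIC)
b=cv2.resize(im[130:220,230:420],None,fx=4,fy=4,interpolation=cv2.INTER_CUBIC)[:, :760]
o=np.zeros((350+240,800,3),np.uint8); o[:350,:400]=a; b=cv2.resize(b,(507,240)); o[350:,:507]=b
cv2.imwrite('pics/c1.png',o)
V,U=np.mgrid[0:480,0:640]; P=world('top',d,U,V)
hsv=cv2.cvtColor(im,cv2.COLOR_BGR2HSV); blue=(hsv[...,0]>105)&(hsv[...,0]<125)&(hsv[...,1]>130)
def box(m,n):
    p=P[m]; r=cv2.minAreaRect((p[:,:2]*1000).astype(np.float32)); print(n,len(p),np.round(r[0],1),np.round(r[1],1),round(r[2],1),'z',p[:,2].min().round(3),p[:,2].max().round(3)); return p
L=blue&(U>405)&(U<450)&(V>225)&(V<295)
box(L,'loose all'); box(L&(P[...,2]>.06),'loose rim'); box(L&(P[...,2]<.06)&(P[...,2]>.03),'mid')
N=blue&(U>260)&(U<305)&(V>145)&(V<220)
box(N,'nb'); box(N&(P[...,2]>.175),'nb rim')
q=(U>236)&(U<412)&(V>140)&(V<192)&~N&(P[...,2]>.17)
p=box(q,'panel')
print(np.histogram(P[q][:,2],8))
# strip top: per y slice, lowest x among z>.18
for y0 in np.arange(-.28,.22,.04):
    s=p[abs(p[:,1]-y0)<.006]
    if len(s):
        s=s[np.argsort(s[:,0])]; print(round(y0,3),[tuple((x[[0,2]]*1000).round(0)) for x in s][:14])
E
python3 m.py
```

```text
loose all 483 [ 332.8 -194.2] [116.5 403.5] 45.3 z -0.008 1.534
loose rim 146 [ 355.  -171.7] [ 53.3 403.5] 45.3 z 0.061 1.534
mid 15 [ 430.9 -288.5] [ 38.8 120.3] 79.7 z 0.03 0.06
nb 396 [446.9  66.8] [453.7  78.1] 10.0 z 0.109 1.534
nb rim 61 [451.8  38.7] [453.7  21. ] 10.0 z 0.175 1.534
panel 1798 [550.7  60.5] [411.4 511.7] 63.8 z 0.17 1.534
(array([1761,    0,    0,    0,    0,    0,    0,   37]), array([0.1700539 , 0.34051329, 0.51097268, 0.68143207, 0.85189146,
       1.02235085, 1.19281024, 1.36326963, 1.53372902]))
-0.2 [(np.float64(643.0), np.float64(175.0)), (np.float64(643.0), np.float64(182.0)), (np.float64(643.0), np.float64(191.0)), (np.float64(643.0), np.float64(173.0)), (np.float64(644.0), np.float64(173.0)), (np.float64(644.0), np.float64(181.0)), (np.float64(644.0), np.float64(181.0)), (np.float64(644.0), np.float64(189.0)), (np.float64(644.0), np.float64(189.0)), (np.float64(644.0), np.float64(188.0)), (np.float64(645.0), np.float64(179.0)), (np.float64(645.0), np.float64(178.0)), (np.float64(645.0), np.float64(194.0)), (np.float64(646.0), np.float64(192.0))]
-0.
[... 4958 characters left out ...]
loat64(173.0)), (np.float64(681.0), np.float64(188.0)), (np.float64(681.0), np.float64(186.0)), (np.float64(682.0), np.float64(185.0))]
0.2 [(np.float64(682.0), np.float64(191.0)), (np.float64(683.0), np.float64(183.0)), (np.float64(683.0), np.float64(175.0)), (np.float64(683.0), np.float64(183.0)), (np.float64(683.0), np.float64(191.0)), (np.float64(683.0), np.float64(182.0)), (np.float64(683.0), np.float64(189.0)), (np.float64(683.0), np.float64(181.0)), (np.float64(684.0), np.float64(172.0)), (np.float64(684.0), np.float64(188.0)), (np.float64(684.0), np.float64(171.0)), (np.float64(684.0), np.float64(171.0)), (np.float64(684.0), np.float64(186.0)), (np.float64(686.0), np.float64(188.0))]
```

View pics/c1.png

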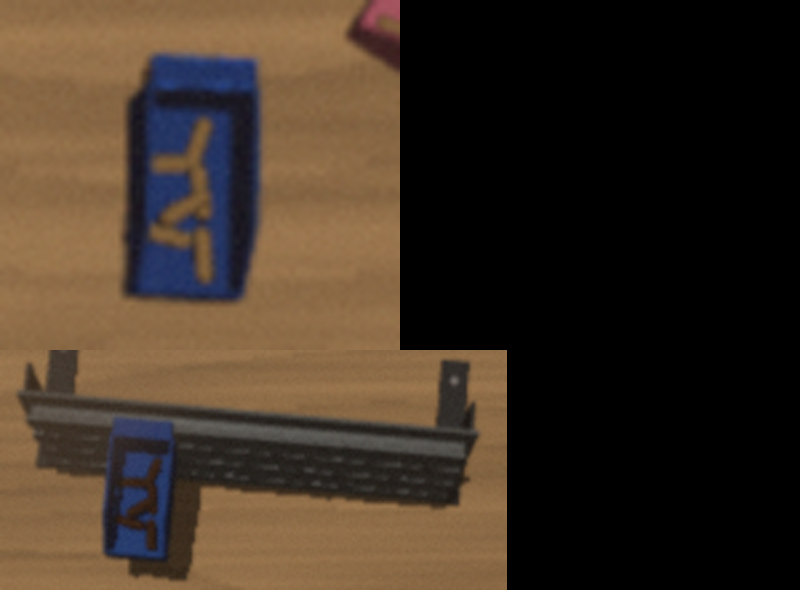

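The crop shows the loose blue bin: flange at the top, crop corners (150,57) and (257,60), so its back faces the panel. The scooped front is at the bottom, (125,296) to (242,300). In the lower half the neighbour hangs left of the panel's middle, with free strip to its right (robot's -y). Next I'll intersect pixel rays with the known heights.

```bash
cat >> h.py <<'E'
def ray(n,u,v,z):
    c=calibration(n);T=np.linalg.inv(np.array(c['view']))
    r=T[:3,:3]@np.array([(u-c['cx'])/c['fx'],(v-c['cy'])/c['fy'],1]);o=T[:3,3]
    return o+r*(z-o[2])/r[2]
E
python3 - <<'E'
from h import *
A=lambda x,y,z:(ray('top',390+x/5,225+y/5,z)*1000).round(1)
B=lambda x,y,z:(ray('top',230+x/2.668,130+(y-350)/2.667,z)*1000).round(1)
print('back',A(150,57,70e-3),A(257,60,70e-3),'front',A(127,296,0),A(242,300,0), A(258,190,.07))
print('sheet top',B(20,393,.196),B(475,433,.196))
print('nb flange back',B(114,420,.193),B(173,423,.193),'front',B(105,556,.125),B(165,558,.125))
E
```

```text
back [ 494.9 -268.3   70. ] [ 492.9 -325.7   70. ] front [ 372.8 -263.     0. ] [ 370.2 -326.8    0. ] [ 422.5 -323.3   70. ]
sheet top [707.  207.5 196. ] [ 664.9 -222.9  196. ]
nb flange back [680.8 118.3 193. ] [677.5  62.3 193. ] front [564.7 132.2 125. ] [562.3  73.4 125. ]
```

Emit:
move_arm(
  series=[
    [0.058,0.077,0,0,0,-0.073],
    [0.116,0.155,0,0,0,-0.147],
    [0.174,0.232,0,0,0,-0.22],
    [0.232,0.31,0,0,0,-0.293],
    [0.29,0.387,0,0,0,-0.367],
  ],
  claw=1,
)

```text
clock: 0.6
position: [0.3677, -0.3841, 0.2266]
ee_rot: [-3.141, 0.052, 0.0]
force: [1.4, -0.5, -0.2]
width: 0.999
gripper_force: 0.0
```

Emit:
move_arm(
  series=[
    [0.05,0.06,-0.02,0,0,0],
    [0.09,0.117,-0.035,0,0,0],
    [0.09,0.117,-0.035,0,0,0],
    [0.09,0.117,-0.035,0,0,0],
  ],
)

```text
clock: 1.0
position: [0.4357, -0.2954, 0.1997]
ee_rot: [-3.14, 0.038, 0.002]
force: [0.3, -0.7, 0.6]
width: 0.997
gripper_force: 0.0
```

```bash
python3 - <<'E'
from h import *
s=readout.observe();print(s['position'],s['ee_rot'],s['force']); save('wrist','w1'); c=calibration('wrist');print(c)
E
```

```text
[ 0.43566095 -0.29541737  0.19970829] [-3.13977499e+00  3.82548852e-02  1.62987986e-03] [ 0.27804957 -0.7455931   0.57724986]
{'fx': 371.64829954431775, 'fy': 371.64829954431775, 'cx': 317.90849163314516, 'cy': 242.12806205418642, 'mount': array([[-4.63254066e-04, -9.55047158e-01, -2.96453558e-01,
         8.10342996e-02],
       [ 9.99999849e-01, -3.55291428e-04, -4.18055119e-04,
        -7.04370885e-04],
       [ 2.93934945e-04, -2.96453707e-01,  9.55047178e-01,
        -1.57779948e-01],
       [ 0.00000000e+00,  0.00000000e+00,  0.00000000e+00,
         1.00000000e+00]])}
```

View pics/w1.png

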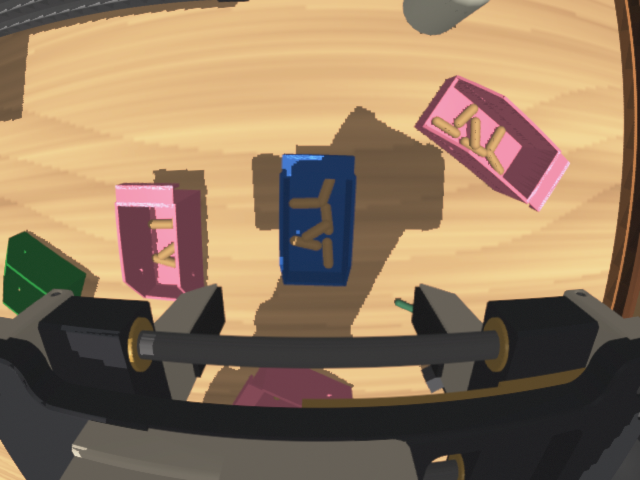

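The wrist view shows the loose bin centred, with flange corners at (281,155) and (355,156) and its front edge at (280,284) to (348,286). A pink look-alike stands to the left at (160,240), with room between for the finger.

```bash
cat >> h.py <<'E'
from scipy.spatial.transform import Rotation as R
def wray(u,v,z,pos,rv):
    c=calibration('wrist');M=np.array(c['mount']);x=(u-c['cx'])/c['fx'];y=(v-c['cy'])/c['fy'];t=np.hypot(x,y)
    d=np.array([x/t*np.sin(t),y/t*np.sin(t),np.cos(t)]); Q=R.from_rotvec(rv).as_matrix()
    o=np.array(pos)+Q@M[:3,3]; d=Q@M[:3,:3]@d
    return ((o+d*(z-o[2])/d[2])*1000).round(1)
E
python3 - <<'E'
from h import *
p=[.4357,-.2954,.1997];r=[-3.1398,.0383,.0016]
for u,v,z in[(281,155,.07),(355,156,.07),(280,284,.032),(348,286,.032),(355,200,.07),(282,200,.07),(280,284,0),(348,286,0),(197,295,0),(174,185,.07)]: print(u,v,z,wray(u,v,z,p,r))
E
```

```text
281 155 0.07 [ 498.4 -267.5   70. ]
355 156 0.07 [ 496.2 -324.5   70. ]
280 284 0.032 [ 374.4 -256.4   32. ]
348 286 0.032 [ 370.8 -321.5   32. ]
355 200 0.07 [ 461.4 -324.2   70. ]
282 200 0.07 [ 462.8 -266.7   70. ]
280 284 0 [ 360.4 -252.5    0. ]
348 286 0 [ 356.4 -324.     0. ]
197 295 0 [ 347.7 -158.6    0. ]
174 185 0.07 [ 479.3 -177.5   70. ]
```

Emit:
move_arm(
  series=[
    [0.001,0,-0.06,0,0,0],
    [0.001,0,-0.12,0,0,0],
    [0.001,0,-0.18,0,0,0],
    [0.001,0,-0.225,0,0,0],
    [0.001,0,-0.225,0,0,0],
  ],
)

```text
clock: 1.55
position: [0.4312, -0.2989, 0.0282]
ee_rot: [-3.139, 0.051, 0.011]
force: [-1.1, 0.7, -0.5]
width: 1.001
gripper_force: 0.0
```

Emit:
move_arm(
  series=[
    [0,0,0,0,0,0],
    [0,0,0,0,0,0],
    [0,0,0,0,0,0],
    [0,0,0,0,0,0],
    [0,0,0,0,0,0],
  ],
  claw=-1,
  squeeze=20,
)

```text
clock: 2.05
position: [0.4359, -0.2983, 0.0329]
ee_rot: [3.141, -0.046, 0.003]
force: [-0.7, 2.1, 8.9]
width: 0.653
gripper_force: 20.0
```

Emit:
move_arm(
  series=[
    [0,0,0.04,0,0,0],
    [0,0,0.1,0,0,0],
    [0,0,0.16,0,0,0],
    [0,0,0.22,0,0,0],
    [0,0,0.28,0,0,0],
  ],
)

```text
clock: 2.55
position: [0.4347, -0.298, 0.244]
ee_rot: [3.141, -0.046, 0.0]
force: [1.6, -1.2, -1.2]
width: 0.65
gripper_force: 19.9
```

Emit:
move_arm(
  series=[
    [0.02,0.05,0.005,0,0,-0.01],
    [0.045,0.11,0.01,0,0,-0.02],
    [0.07,0.17,0.01,0,0,-0.03],
    [0.095,0.23,0.01,0,0,-0.04],
    [0.12,0.29,0.01,0,0,-0.065],
  ],
)

```text
clock: 3.05
position: [0.5254, -0.0791, 0.2497]
ee_rot: [3.137, -0.155, 0.001]
force: [1.3, 0.7, -2.0]
width: 0.652
gripper_force: 19.9
```

Emit:
move_arm(
  series=[
    [0.02,0.05,0,0,0,0],
    [0.035,0.1,0,0,0,0],
    [0.045,0.12,0,0,0,0],
    [0.045,0.12,0,0,0,0],
    [0.045,0.12,0,0,0,0],
  ],
)

```text
clock: 3.55
position: [0.5587, 0.0083, 0.2491]
ee_rot: [3.137, -0.154, -0.001]
force: [-0.5, -1.2, -1.6]
width: 0.654
gripper_force: 19.9
```

```bash
python3 - <<'E'
from h import *
s=readout.observe();print(s['clock'],s['position'],s['ee_rot'],s['force'],s['width']); save('wrist','w2')
E
```

```text
3.55 [0.5586534  0.00826886 0.24907713] [ 3.13678296e+00 -1.53677701e-01 -1.03843130e-03] [-0.53876437 -1.18363155 -1.59737498] 0.653909822278667
```

View pics/w2.png

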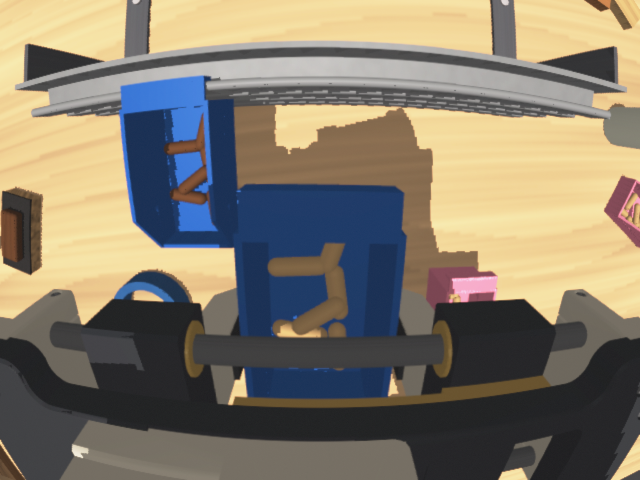

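The wrist view shows the held bin, its flange rear edge along (238,187) to (402,188). The neighbour's flange rear edge runs from (122,88) to (207,78), and the top strip curves from (207,88) through (320,82) to the right. I'll enlarge to read these more closely.

```bash
python3 - <<'E'
import cv2
im=cv2.imread('pics/w2.png')
cv2.imwrite('pics/c2.png',cv2.resize(im[50:200,110:420],(775,375),interpolation=cv2.INTER_CUBIC))
E
```

```text
(no output)
```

View pics/c2.png

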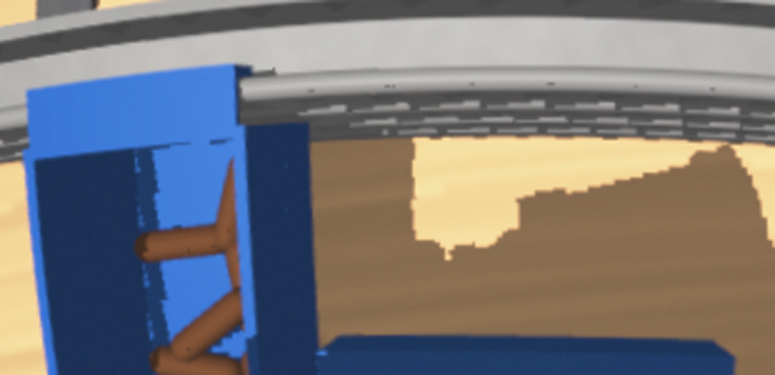

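```bash
python3 - <<'E'
from h import *
p=[.55865,.00827,.24908];r=[3.13678,-.15368,-.00104]
f=lambda x,y,z:wray(110+x/2.5,50+y/2.5,z,p,r)
print('strip');[print(f(x,y,.188)) for x,y in[(290,86),(450,83),(600,80.5),(750,87)]]
print('right',wray(550,103,.188,p,r))
print('sheet',[wray(u,v,.196,p,r) for u,v in[(100,70),(320,45),(540,68)]])
print('nb',f(28,92,.193),f(240,65,.193),'rim side corners',f(308,125,.16))
print('held',f(335,337,.2875),f(715,342,.2875),f(318,352,.287),f(735,355,.287))
q=R.from_rotvec(r).as_matrix();print(q.round(4))
E
```

```text
strip
[673.5  51.9 188. ]
[668.8  14.4 188. ]
[666.  -20.1 188. ]
[662.6 -55.6 188. ]
right [ 652.4 -154.4  188. ]
sheet [array([699.6, 131.9, 196. ]), array([688.2,  -4.9, 196. ]), array([ 674.5, -142.6,  196. ])]
nb [685.3 118.8 193. ] [679.8  62.2 193. ] rim side corners [666.4  54.7 160. ]
held [624.4  27.  287.5] [618.9 -22.6 287.5] [622.6  29.6 287. ] [616.8 -25.3 287. ]
[[ 9.952e-01 -9.780e-02 -7.000e-04]
 [-9.780e-02 -9.952e-01 -1.000e-03]
 [-6.000e-04  1.100e-03 -1.000e+00]]
```

```bash
cat >> h.py <<'E'
def wpt(u,v,d,pos,rv):
    c=calibration('wrist');M=np.array(c['mount']);x=(u-c['cx'])/c['fx'];y=(v-c['cy'])/c['fy'];t=np.hypot(x,y)
    k=np.array([x/t*np.tan(t),y/t*np.tan(t),1])*np.median(d[v-1:v+2,u-1:u+2])
    return ((np.array(pos)+R.from_rotvec(rv).as_matrix()@(M[:3,:3]@k+M[:3,3]))*1000).round(1)
E
python3 - <<'E'
from h import *
p=[.55865,.00827,.24908];r=[3.13678,-.15368,-.00104];d=np.load('pics/w2.npy')
for u,v in[(260,190),(320,190),(380,190),(260,210),(320,210),(380,210),(398,210),(240,220),(402,240),(165,90),(200,85),(130,95),(290,83),(350,82),(420,86)]:print(u,v,wpt(u,v,d,p,r))
E
```

```text
260 190 [621.8  22.3 285.3]
320 190 [619.7   2.4 285.3]
380 190 [617.5 -17.8 283.2]
260 210 [615.1  23.1 285.9]
320 210 [613.    3.1 285.8]
380 210 [611.1 -17.  285.7]
398 210 [610.6 -23.2 285.8]
240 220 [612.4  30.4 285.9]
402 240 [599.8 -24.2 285.6]
165 90 [676.6  89.  192.7]
200 85 [675.2  66.5 192.6]
130 95 [678.7 113.2 192.7]
290 83 [668.7  14.3 189.4]
350 82 [666.  -20.  189.1]
420 86 [661.6 -61.1 189.7]
```

Depth checks out: held rim at 286 mm, level; neighbour flange 192.7 (expected 193); strip about 189.5 (190). The strip's mid line from the strip and from the neighbour agrees to 1 mm. I'll move over the strip, leaving a 32 mm gap for the finger, and then lower.

Emit:
move_arm(
  series=[
    [0.035,-0.003,0,0,0,0],
    [0.0733,-0.0055,0,0,0,0],
    [0.0733,-0.0055,0,0,0,0],
    [0.0733,-0.0055,-0.04,0,0,0],
    [0.0733,-0.0055,-0.06,0,0,0],
  ],
)

```text
clock: 4.1
position: [0.6126, 0.0031, 0.2025]
ee_rot: [3.137, -0.157, -0.003]
force: [-0.6, 0.1, -2.1]
width: 0.657
gripper_force: 19.9
```

Emit:
move_arm(
  series=[
    [0,0,0,0,0,0],
    [0,0,0,0,0,0],
    [0,0,0,0,0,0],
  ],
)

```text
clock: 4.4
position: [0.6144, 0.0046, 0.2056]
ee_rot: [-3.138, 0.155, -0.003]
force: [-0.7, -0.2, -1.9]
width: 0.652
gripper_force: 19.9
```

```bash
python3 - <<'E'
from h import *
s=readout.observe();p=s['position'];r=s['ee_rot'];print(s['clock'],p,r,s['force']); im,d=save('wrist','w3')
cv2.imwrite('pics/c3.png',cv2.resize(im[80:260,140:500,::-1],(760,380),interpolation=cv2.INTER_CUBIC))
for u in (260,320,380):print([tuple(wpt(u,v,d,p,r)) for v in range(130,215,6)])
E
```

```text
4.4 [0.61444611 0.00458704 0.20562824] [-3.13776192e+00  1.54646589e-01 -3.00610399e-03] [-0.72452978 -0.15283724 -1.89732371]
[(np.float64(702.2), np.float64(53.4), np.float64(-0.6)), (np.float64(696.0), np.float64(40.6), np.float64(86.2)), (np.float64(692.8), np.float64(23.8), np.float64(195.6)), (np.float64(689.3), np.float64(28.8), np.float64(166.8)), (np.float64(686.0), np.float64(29.2), np.float64(166.2)), (np.float64(682.8), np.float64(29.7), np.float64(165.6)), (np.float64(679.5), np.float64(30.2), np.float64(165.1)), (np.float64(676.3), np.float64(30.7), np.float64(164.9)), (np.float64(674.4), np.float64(28.9), np.float64(177.5)), (np.float64(677.7), np.float64(20.6), np.float64(228.2)), (np.float64(677.5), np.float64(18.5), np.float64(242.1)), (np.float64(675.5), np.float64(18.7), np.float64(242.5)), (np.float64(673.5), np.float64(19.0), np.float64(242.5)), (np.float64(671.5), np.float64(19.3), np.float64(242.4)), (np.float64(669.5), np.float64(19.5), np.float64(242.6))]
[(np.float64(695.6), np.float64(-4.6), np.float64(0.0)), (np.float64(691.7), np.float64(-3.5), np.float6
[... 948 characters left out ...]
at64(683.0), np.float64(-34.5), np.float64(166.1)), (np.float64(679.8), np.float64(-34.2), np.float64(166.2)), (np.float64(676.5), np.float64(-34.1), np.float64(165.7)), (np.float64(673.2), np.float64(-33.9), np.float64(165.1)), (np.float64(669.9), np.float64(-33.8), np.float64(164.2)), (np.float64(668.5), np.float64(-31.5), np.float64(177.6)), (np.float64(667.3), np.float64(-29.4), np.float64(189.9)), (np.float64(673.1), np.float64(-21.6), np.float64(239.5)), (np.float64(671.5), np.float64(-21.2), np.float64(241.8)), (np.float64(669.4), np.float64(-21.0), np.float64(241.8)), (np.float64(667.5), np.float64(-20.8), np.float64(242.4)), (np.float64(665.5), np.float64(-20.7), np.float64(242.5))]
```

View pics/c3.png

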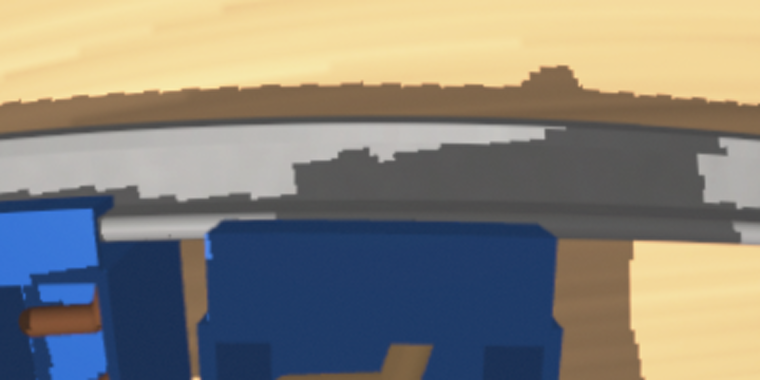

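The close crop shows the flange rear edge at (320,185) px, x about 676 mm, just past the strip's rear edge at about 671. The slot centre is within 0.5 mm of the strip's mid plane, so I lower.

Emit:
move_arm(
  series=[
    [0.0005,0,-0.02,0,0,0],
    [0.0005,0,-0.035,0,0,0],
    [0.0005,0,-0.05,0,0,0],
    [0.0005,0,-0.06,0,0,0],
    [0.0005,0,-0.064,0,0,0],
  ],
)

```text
clock: 4.95
position: [0.6142, 0.005, 0.1555]
ee_rot: [3.138, -0.153, -0.001]
force: [-1.2, -1.3, 2.8]
width: 0.654
gripper_force: 20.0
```

Emit:
move_arm(
  series=[
    [0,0,0,0,0,0],
    [0,0,0,0,0,0],
  ],
)

```text
clock: 5.15
position: [0.6145, 0.0052, 0.1565]
ee_rot: [-3.138, 0.153, -0.0]
force: [-0.7, -0.1, -2.3]
width: 0.655
gripper_force: 20.0
```

```bash
python3 - <<'E'
from h import *
s=readout.observe();p=s['position'];r=s['ee_rot'];print(s['clock'],p,r,s['force'],s['ft_torque']); im,d=save('wrist','w4')
for u in (260,320,380):print([tuple(map(float,wpt(u,v,d,p,r))) for v in range(178,205,4)])
print(wpt(165,200,d,p,r))
E
```

```text
5.15 [0.61446687 0.00519773 0.1564705 ] [-3.13776283e+00  1.53322349e-01 -2.13177018e-04] [-0.69421185 -0.07861533 -2.2828049 ] [-0.01246663  0.01045618 -0.00278737]
[(678.6, 23.2, 165.8), (676.8, 23.7, 164.4), (677.7, 20.6, 183.7), (677.5, 19.2, 192.6), (676.3, 19.2, 193.4), (674.9, 19.4, 193.2), (673.6, 19.6, 193.5)]
[(675.9, -0.9, 165.0), (674.2, -0.7, 164.6), (675.2, -0.7, 181.9), (675.2, -0.7, 191.4), (674.2, -0.6, 193.5), (673.0, -0.4, 193.9), (671.6, -0.3, 193.8)]
[(673.7, -25.2, 164.8), (672.0, -25.1, 164.7), (673.2, -22.4, 181.5), (673.1, -21.1, 189.4), (672.5, -20.4, 193.7), (671.1, -20.3, 193.7), (669.7, -20.2, 193.5)]
[677.3  56.9 185.9]
```

Emit:
move_arm(
  series=[
    [0,0,-0.001,0,0,0],
    [0,0,-0.001,0,0,0],
  ],
)

```text
clock: 5.4
position: [0.6144, 0.0051, 0.1556]
ee_rot: [3.138, -0.153, 0.0]
force: [-0.5, 0.4, -1.3]
width: 0.652
gripper_force: 20.0
```

Emit:
move_arm(
  series=[
    [0,0,0,0,0,0],
    [0,0,0,0,0,0],
    [0,0,0,0,0,0],
    [0,0,0,0,0,0],
  ],
  claw=0.62,
)

```text
clock: 5.8
position: [0.6145, 0.0051, 0.1556]
ee_rot: [3.138, -0.153, 0.0]
force: [0.7, 0.1, 0.0]
width: 0.807
gripper_force: 0.0
```

Emit:
move_arm(
  series=[
    [0,0,0.02,0,0,0],
    [0,0,0.05,0,0,0],
    [0,0,0.1,0,0,0],
    [0,0,0.14,0,0,0],
    [0,0,0.14,0,0,0],
  ],
)

```text
clock: 6.3
position: [0.6167, 0.0054, 0.2654]
ee_rot: [-3.137, 0.154, -0.012]
force: [0.9, 0.7, -0.1]
width: 0.811
gripper_force: 0.0
```

Emit:
move_arm(
  series=[
    [0,0,0,0,0,0],
    [0,0,0,0,0,0],
    [0,0,0,0,0,0],
  ],
  claw=-1,
)

```text
clock: 6.6
position: [0.6137, 0.005, 0.2592]
ee_rot: [3.137, -0.153, -0.004]
force: [-0.0, -0.4, -0.1]
width: 0.598
gripper_force: 0.0
```

```bash
python3 - <<'E'
from h import *
s=readout.observe();p=s['position'];r=s['ee_rot'];print(s['clock'],p,r,s['width']); im,d=save('wrist','w5')
E
```

```text
6.6 [0.61365971 0.00501405 0.25915309] [ 3.13748975 -0.15321326 -0.00361283] 0.5981734993182952
```

View pics/w5.png

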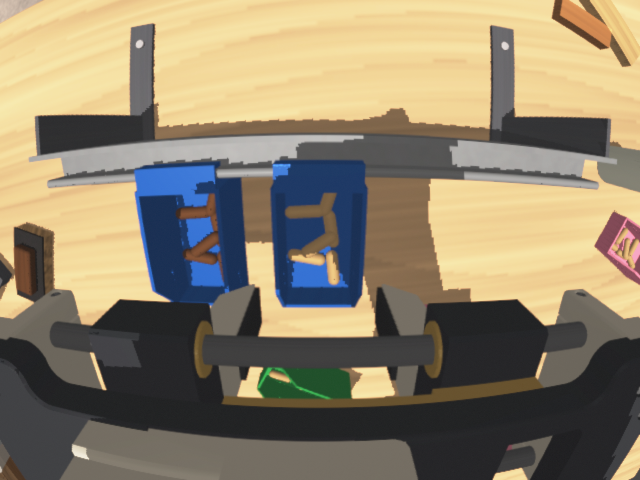

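The bin hangs on the top strip with the gap to the neighbour (side edges at px (245,230) and (275,230)). I go to its free side with the fingers shut.

Emit:
move_arm(
  series=[
    [0.012,-0.05,0,0,0,0],
    [0.0305,-0.1005,0,0,0,0],
    [0.0305,-0.1005,0,0,0,0],
    [0.0305,-0.1005,0,0,0,0],
    [0.0305,-0.1005,0,0,0,0],
  ],
)

```text
clock: 7.15
position: [0.6369, -0.0691, 0.2599]
ee_rot: [-3.137, 0.152, 0.002]
force: [-0.4, 0.5, 0.4]
width: 0.119
gripper_force: 0.0
```

Emit:
move_arm(
  series=[
    [0,0,0,0,0,0],
    [0,0,0,0,0,0],
    [0,0,-0.04,0,0,0],
    [0,0,-0.09,0,0,0],
    [0,0,-0.132,0,0,0],
  ],
)

```text
clock: 7.65
position: [0.6369, -0.0696, 0.1603]
ee_rot: [-3.138, 0.152, -0.0]
force: [1.0, -0.5, 0.1]
width: 0.003
gripper_force: 0.0
```

Emit:
move_arm(
  series=[
    [0,0,0,0,0,0],
    [0,0,0,0,0,0],
  ],
)

```text
clock: 7.85
position: [0.6373, -0.0698, 0.1621]
ee_rot: [-3.138, 0.152, 0.001]
force: [0.6, 0.1, 0.6]
width: 0.003
gripper_force: 0.0
```

Emit:
move_arm(
  series=[
    [0.0013,0.0133,0,0,0,0],
    [0.0026,0.0265,0,0,0,0],
    [0.0033,0.0332,0,0,0,0],
    [0.0039,0.0398,0,0,0,0],
    [0.0046,0.0465,0,0,0,0],
  ],
)

```text
clock: 8.35
position: [0.6413, -0.0378, 0.1633]
ee_rot: [3.134, -0.156, 0.004]
force: [-2.8, -8.4, 7.1]
width: 0.008
gripper_force: 4.7
```

Emit:
move_arm(
  series=[
    [0.0005,0.005,0,0,0,0],
    [0.001,0.01,0,0,0,0],
    [0.0015,0.015,0,0,0,0],
    [0.0018,0.018,0,0,0,0],
    [0.002,0.02,0,0,0,0],
  ],
)

```text
clock: 8.85
position: [0.6428, -0.0229, 0.1632]
ee_rot: [3.134, -0.156, 0.003]
force: [-2.9, -8.4, 7.2]
width: 0.008
gripper_force: 4.8
```

```bash
python3 - <<'E'
from h import *
s=readout.observe();p=s['position'];r=s['ee_rot'];print(s['clock'],p,r,s['force']); im,d=save('wrist','w6')
cv2.imwrite('pics/c6.png',cv2.resize(im[120:330,60:360,::-1],(800,560),interpolation=cv2.INTER_CUBIC))
E
```

```text
8.85 [ 0.64280652 -0.02291545  0.163241  ] [ 3.13436953 -0.15633949  0.00344052] [-2.88726174 -8.39800416  7.18976463]
```

View pics/c6.png

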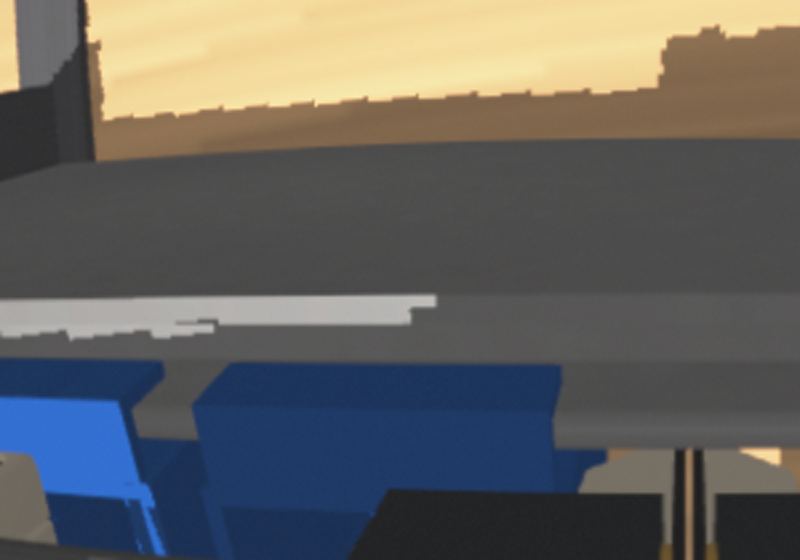

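There is still a gap of several mm between the bins (crop (160,400) to (200,400)), and the bin slides at about 8 N. I keep pushing.

Emit:
move_arm(
  series=[
    [0.0003,0.003,0,0,0,0],
    [0.0005,0.005,0,0,0,0],
    [0.0007,0.007,0,0,0,0],
    [0.0009,0.009,0,0,0,0],
  ],
)

```text
clock: 9.3
position: [0.6434, -0.0164, 0.1632]
ee_rot: [3.134, -0.157, 0.003]
force: [-1.6, -8.4, 7.1]
width: 0.004
gripper_force: 4.8
```

Emit:
move_arm(
  series=[
    [0.0001,0.001,0,0,0,0],
    [0.0002,0.002,0,0,0,0],
    [0.0003,0.003,0,0,0,0],
  ],
)

```text
clock: 9.6
position: [0.6437, -0.0142, 0.1632]
ee_rot: [3.134, -0.157, 0.003]
force: [-3.6, -8.4, 7.7]
width: 0.002
gripper_force: 4.8
```

Emit:
move_arm(
  series=[
    [0.0002,0.0015,0,0,0,0],
    [0.0003,0.003,0,0,0,0],
    [0.0004,0.004,0,0,0,0],
  ],
)

```text
clock: 9.9
position: [0.6438, -0.0135, 0.1633]
ee_rot: [3.132, -0.159, 0.003]
force: [-4.2, -15.6, 10.9]
width: 0.006
gripper_force: 8.3
```

```bash
python3 - <<'E'
from h import *
s=readout.observe();p=s['position'];r=s['ee_rot'];print(s['clock'],p,s['force']); save('wrist','w7'); save('top','t7')
im=cv2.imread('pics/w7.png'); a=cv2.resize(im[200:330,40:360],(800,325),interpolation=cv2.INTER_CUBIC)
b=cv2.resize(cv2.imread('pics/t7.png')[140:220,240:400],(500,250),interpolation=cv2.INTER_CUBIC)
o=np.zeros((575,800,3),np.uint8);o[:325]=a;o[325:,:500]=b;cv2.imwrite('pics/c7.png',o)
E
```

```text
9.9 [ 0.64377997 -0.01346914  0.16331343] [ -4.24279833 -15.61664285  10.87131391]
```

View pics/c7.png

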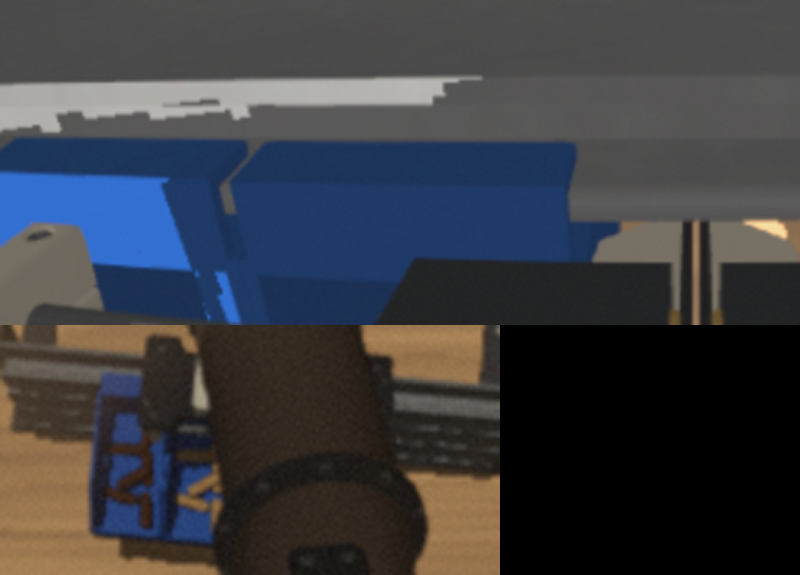

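The force rose to 16 N with no further travel. The flange gap in the crop at (235,160) is the 4 mm that the 56 mm flanges leave, so the walls meet. One slight extra push, then I back off and lift.

Emit:
move_arm(
  series=[
    [0.0002,0.002,0,0,0,0],
    [0.0003,0.003,0,0,0,0],
    [0.0003,0.003,0,0,0,0],
  ],
)

```text
clock: 10.3
position: [0.6437, -0.0135, 0.1634]
ee_rot: [3.129, -0.162, 0.002]
force: [-4.8, -18.8, 11.4]
width: 0.005
gripper_force: 10.1
```

Emit:
move_arm(
  series=[
    [-0.001,-0.01,0,0,0,0],
    [-0.003,-0.03,0,0,0,0],
    [-0.005,-0.05,0,0,0,0],
    [-0.005,-0.05,0.04,0,0,0],
    [-0.005,-0.05,0.1,0,0,0],
  ],
)

```text
clock: 10.8
position: [0.6378, -0.0452, 0.2345]
ee_rot: [3.137, -0.155, -0.01]
force: [0.3, -0.3, -0.2]
width: -0.0
gripper_force: 0.0
```

Emit:
move_arm(
  series=[
    [-0.02,0,0.04,0,0,0],
    [-0.04,0.03,0.04,0,0,0],
    [-0.05,0.06,0.04,0,0,0],
    [-0.05,0.06,0.04,0,0,0],
    [-0.05,0.06,0.04,0,0,0],
  ],
)

```text
clock: 11.3
position: [0.6023, 0.0011, 0.2666]
ee_rot: [3.138, -0.152, 0.0]
force: [0.5, 0.5, -0.4]
width: 0.003
gripper_force: 0.0
```

```bash
python3 - <<'E'
from h import *
s=readout.observe();p=s['position'];r=s['ee_rot'];print(s['clock'],p,r,s['force']); im,d=save('wrist','w8'); save('top','t8')
cv2.imwrite('pics/c8.png',cv2.resize(im[100:340,100:420,::-1],(800,600),interpolation=cv2.INTER_CUBIC))
E
```

```text
11.3 [0.60227008 0.00109622 0.26657804] [ 3.13772618e+00 -1.52097625e-01  1.53470932e-04] [ 0.47762877  0.47267689 -0.38345591]
```

View pics/c8.png

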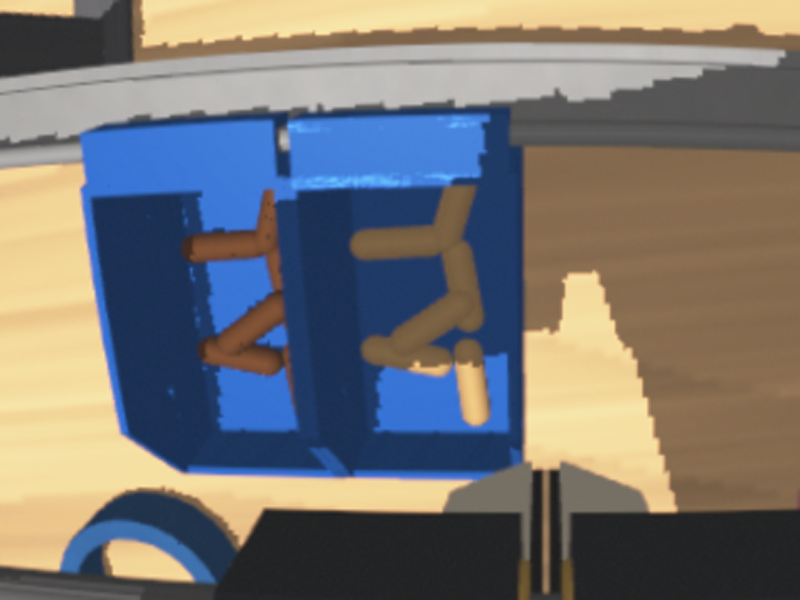

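Both bins sit wall to wall along the joint from (285,190) to (330,470). Their flanges line up on the strip, the fronts are level, and the gripper is clear at z 0.27. Handing in.

```bash
python3 -c "
from h import *
print(ticket.sign_off())"
```

```text
the job is handed in; nothing more can be done
None
```

The loose blue bin hangs on the top strip with its lip hooked over it, flush against the neighbour's side towards the middle; the tape roll, glue bottle, sanding block and look-alikes were not touched, and the job was handed in at about 11 s.

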